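# Sort two rolling-mill gears and mesh-test the 12-tooth one

## Task

Sort the two brass rolling-mill gears on the bench by tooth count: lay the 15-tooth one flat in the wooden tray and set the 12-tooth one, boss up, fully down on the bare post of the test stand so that its teeth mesh with the steel master gear. Then turn the 12-tooth gear on its post so that it drives the master round until the master's red tooth lines up with the yellow pointer, and leave it there. Drop neither gear, do not touch the master with the gripper, and leave the bowl, the steel block and the mallet alone.

Things in the scene. Friction and masses are not known exactly. Their poses are not given: they have to be found in the camera images.
- gear12_boss (a point): Brass spur gear, 12 teeth (every 30 degrees), 69 mm over the tips, about 0.26 kg. Lies disc down: disc 12 mm thick, teeth 4 mm wide at the tip, plain round boss 26 mm across on top, 54 mm high over all, 15 mm bore right through. This point: on the axis, half-way up the bare boss, 33 mm above the underside; z up, x through the middle of a tooth. 
- gear15_boss (a point): Brass spur gear, 15 teeth (every 24 degrees), 84 mm over the tips, about 0.36 kg; too big for the post. Lies disc down: disc 12 mm thick, teeth 4 mm wide at the tip, plain round boss 26 mm across on top, 54 mm high over all, 15 mm bore right through. This point: on the axis, half-way up the bare boss, 33 mm above the underside; z up, x through the middle of a tooth. 
- stand: Dark steel test stand fixed to the bench, base 120 x 200 mm, 12 mm thick; carries, in line along its y, the bare post (y = +35 mm), the master gear's axis (y = -35 mm) and the yellow pointer (y = -90 mm, up to 32 mm high). Origin on the bench, midway between post and master; z up. A seated 12-tooth gear is 70 mm from the master, axis to axis.
- post (a point): Foot of the bare steel post, on its 24 mm shoulder, 18 mm above the bench, where a seated gear's underside rests; axes as the stand's. Post 12 mm in diameter, 31 mm tall, tapered tip. To mesh with the master at angle q (radians), the 12-tooth gear's x must be turned about z from this x by 0.262 - (16/12) q, plus any multiple of 0.524; about 0.04 of play each way.
- master (a joint): Angle of the steel master gear: 16 teeth, 89 mm over the tips, 12 mm thick, underside level with the post's shoulder, slight friction (0.03 N m). 0 with the red tooth at the pointer; positive anticlockwise from above; starts at 0.4 to 0.95, can turn 3 either way. A meshed 12-tooth gear turns the opposite way and 16/12 as far; about 0.08 of lost motion at the master.
- red_tooth (a point): Tip of the master's one red tooth, at its upper face, 44.5 mm from the master's axis.
- tray: Shallow light-wood tray, open on top, 180 x 160 mm and 28 mm high, walls and floor 6 mm thick, fixed to the bench; origin at the centre of its underside, x along the 180 mm side.
- bowl: Brass bowl, 110 mm across, 40 mm high; bystander, origin at the centre of its underside.
- block: Round black steel bench block, 100 mm across, 35 mm high; bystander, origin at the centre of its underside.
- mallet: Wooden mallet lying down, head 48 mm thick and 75 mm long, handle 170 mm; bystander, origin under its head.
Things that resemble listed ones, but are neither listed nor needed, are in the scene too. Leave any green or purple look-alike of the part that bears gear12_boss alone.

How it is judged:
By the outcome, as a careful person would: the job done as asked, in the order asked, and still so for the second after the job is handed in, with the robot touching nothing.
It also fails if it takes over 72 s, if anything falls off the work surface, if the arm or the gripper's body presses on something with over 40 N, if the wrist force passes 120 N, or if a joint passes its speed limit or range.

## Robot

A 6-joint arm with a two-finger parallel gripper is mounted at the origin on the work surface. World frame = base frame: x ahead of the robot, y to its left, z up, the work surface at z = 0. Lengths are in mm, angles in rad, forces in N, time in s.
With the tool pointing down it reaches from about 350 to 850 mm from the base axis. Payload 8.1 kg.
Tool frame: the origin (TCP) lies at the very end of the fingers, on their centre line; the grasp point (between the pads) lies 19 mm behind it; z points along the fingers, y is the line along which they close (so a half turn about z gives the same grasp; the last joint's range is limited). The gripper opens to 93 mm and grips with 3 to 60 N. Pads are 15 mm wide; open, the fingers measure 128 mm over their backs; the gripper's body (75 mm by 188 mm) begins 65 mm behind the grasp point.
Start: joints at [1.161, 0.13, 1.488, -0, 1.523, -0.085], TCP at [191.45, 568.64, 186.435] pointing down, gripper open.
Joint ranges: [-2.96, 2.96], [-0.89, 2.26], [0.02, 2.5], [-1.34, 4.48], [0, 2.73], [-2.66, 2.66]. Speed limits (rad/s): [2.39, 2.39, 2.79, 3.14, 3.14, 3.14].

## Interface

Orientations are given as a unit quaternion [x, y, z, w].
In Python, from rig import ctrl, cams, order gives the robot as it stands.
- The arm moves only by the shell command python3 -m handwheel 'ROWS' [FORCE]. ROWS is JSON, a list of rows, each a list of 3 entries, a list of its own where there are three numbers: the shift along the world's x, y, z in units of 0.5 m (1.0 is 0.5 m), then the turn about the world's z in units of 90 degrees (1.0 is 90 degrees), then the gripper command: -1 is shut, 1 is fully open, values between are in proportion. In form: [[[x, y, z], twist, fingers], ...]. A call has 1 to 20 rows; each row shifts and turns the commanded pose from where the row before left it; what a row does not reach is not made up. A row lasts 1/8 s, in which the tool goes at most 62.5 mm and 10.7 degrees, less where a joint would pass 70% of its speed; a pose out of reach is approached as far as the arm can. A call with a number of a shift or a turn outside -1 to 1 is refused whole. A call with a gripper value outside its range is refused whole. The fingers move at their own pace and stop on an object; FORCE is the grip in N (left out, the last holds). Time passes only in rows, so rows that do not move let the fingers close. It gives the time, the measured TCP pose, the force, the opening and the grip force at its end, in the units of the state.
- ctrl.read_state(): the state, without advancing time (a new reading comes with each control period).
- cams.get_image(name): name is "scene" or "top" or "wrist"; returns (picture, depth): 384x512x3 uint8, red, green, blue; 384x512 float32, mm along the optical axis (not along the pixel's ray), 0 where there is no reading.
- cams.camera_model(name): a dict with "vfov" (degrees; the focal length in pixels is half the picture's height over the tangent of half this angle, whatever the lens; pixels are square), "cx", "cy" (the principal point, pixels), "R" (3x3) and "t" (3): a world point X has camera coordinates R X + t. Camera axes: x right, y down, z forward; pixel columns grow to the right and rows downward; lengths in mm; the calibration is good to about 2 mm. The wrist camera is an equidistant fisheye: a pixel r from the principal point sees the ray r / f radians off the axis. A picture is of the moment at which its call begins: read the wrist's pose just before it. camera_model takes no time and is no camera call; for the wrist camera it gives the pose at the moment of the call.
- order.job_done(): hands the job in; it is judged then, once.
The state is a dict: "clock": time; "joint_pos": joint angles; "dq": joint speeds; "joint_torque": joint torques, N m; "eef_pos": TCP position; "ee_rot": TCP orientation; "force": force on the tool from outside, world axes, zero at the start; "moment": the same for the moment, N m; "width": finger opening in mm; "grasp_force": force on a finger pad.
Only numpy, scipy, OpenCV 4.12 (cv2) and the standard library are available. Lean on these libraries where they do the work, as an engineer would, in place of code of your own. Each camera call takes 0.05 s, during which the arm holds its last target. There are 200 camera calls.

## Working session

There is one attempt and no reset: what is moved stays moved. The work goes in short steps, Python scripts to look and compute and a shell command to move; the robot and the scene stay as the last step left them, time stands still between calls to the robot, and variables do not carry over. Pictures are saved under pics/ and viewed, at most 10 in all, crops included, and the job is handed in when it is done.

```bash
mkdir -p pics; ls
cat > h.py <<'E'
import numpy as np, cv2, json
from rig import ctrl, cams, order
def grab(n):
    m=cams.camera_model(n); im,d=cams.get_image(n)
    np.savez(f'{n}.npz',im=im,d=d,vfov=m['vfov'],cx=m['cx'],cy=m['cy'],R=m['R'],t=m['t'])
    return im,d
def load(n):
    z=np.load(f'{n}.npz'); return {k:z[k] for k in z.files}
def ray(m,u,v,n):
    f=192/np.tan(np.radians(m['vfov'])/2); x=u-m['cx'];y=v-m['cy']
    if n=='wrist':
        r=np.hypot(x,y); th=r/f; s=np.sin(th)/max(r,1e-9); c=np.array([x*s,y*s,np.cos(th)])
    else: c=np.array([x/f,y/f,1.])
    R=np.array(m['R']); return R.T@c, -R.T@np.array(m['t']), c
def atz(n,u,v,z):
    m=load(n); d,o,_=ray(m,u,v,n); return o+d*(z-o[2])/d[2]
def atd(n,u,v):
    m=load(n); d,o,c=ray(m,u,v,n); return o+d/c[2]*m['d'][int(round(v)),int(round(u))]
def proj(n,X):
    m=load(n); c=m['R']@np.array(X)+m['t']; f=192/np.tan(np.radians(m['vfov'])/2)
    if n=='wrist':
        r=np.hypot(c[0],c[1]); th=np.arctan2(r,c[2]); return m['cx']+f*th*c[0]/r, m['cy']+f*th*c[1]/r
    return m['cx']+f*c[0]/c[2], m['cy']+f*c[1]/c[2]
def save(p,im,box=None,s=1):
    if box: u0,v0,u1,v1=box; im=im[v0:v1,u0:u1]
    cv2.imwrite('pics/'+p,cv2.resize(im[:,:,::-1],None,fx=s,fy=s,interpolation=cv2.INTER_CUBIC))
E
python3 - <<'E'
from h import *
a=grab('top')[0]; b=grab('scene')[0]
save('top0.png',a,None,1.5625)
save('scene0.png',b,None,1.5625)
for n in('top','scene'):
    m=load(n);print(n,m['vfov'],m['cx'],m['cy'],-m['R'].T@m['t'],m['R'][2])
print(ctrl.read_state())
E
```

```text
pics
top 48.43293326827912 250.13785259955358 190.6581689023545 [ 382.51812221    7.61974932 1225.15294671] [ 0.17533208 -0.01857561 -0.98433409]
scene 52.00555002782525 254.71309281010474 189.91099561740612 [999.50971571 170.7246394  773.8239841 ] [-0.47975966 -0.19434835 -0.85560469]
{'clock': 0.1, 'joint_pos': array([ 1.16058096e+00,  1.31061379e-01,  1.48916908e+00, -8.45903945e-08,
        1.52297136e+00, -8.54217703e-02]), 'dq': array([ 0.00084904, -0.00080239, -0.0033428 ,  0.00124958, -0.00117838,
       -0.00010998]), 'joint_torque': array([ 7.76206634e-04, -5.61346507e+01, -4.93091011e+01,  7.70457624e-02,
        2.91934214e-02, -3.68363806e-05]), 'eef_pos': array([191.23810974, 568.12465765, 185.5075786 ]), 'ee_rot': array([ 1.61683876e-01,  9.86842276e-01, -7.80010350e-04, -1.97314292e-04]), 'force': array([-0.18269567, -0.08536074,  0.57132653]), 'moment': array([-0.02334422,  0.03729615, -0.00757446]), 'grasp_force': 0.0, 'width': 92.58364278696311}
```

View pics/top0.png

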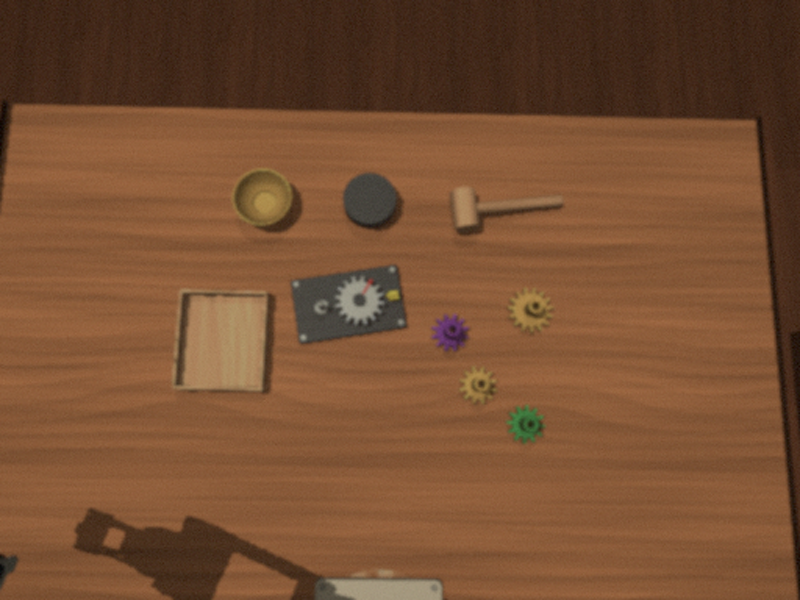

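View pics/scene0.png

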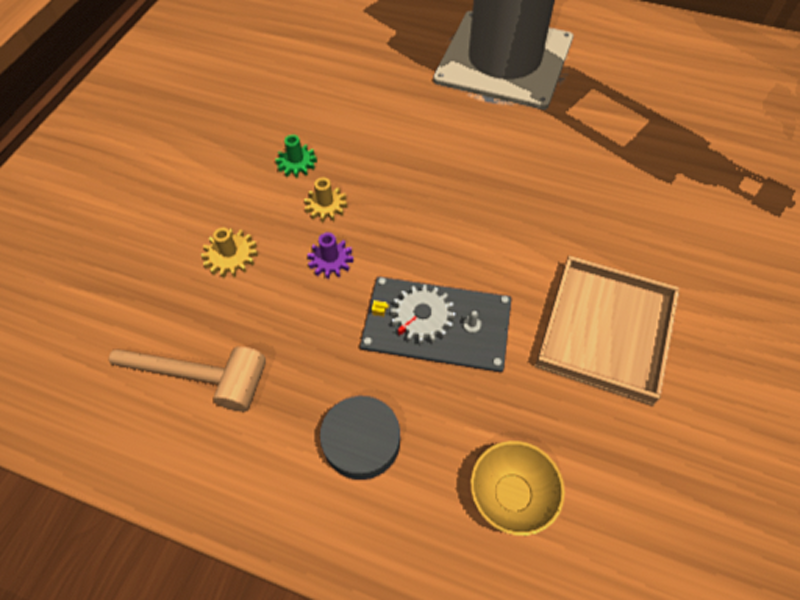

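Candidates in top0.png: large brass at (530,310), small brass at (478,385), purple at (450,333) and green at (525,424). The small brass one should be the 12-tooth and the large brass one the 15-tooth. I'll measure them and check in a close crop.

Run:
```python
from h import *
k=1.5625
P={'g15':(536,306.5,54),'g12':(482,384,54),'purple':(454,330,54),'green':(530,425,54),'post':(322,306,49),'master':(360,299,30),'point':(393,295.5,32),'red':(371,283,30),
'tray1':(182,291,28),'tray2':(268,292,28),'tray3':(265,390,28),'tray4':(176,389,28),'c1':(292,280,12),'c2':(397,266,12),'c3':(406,327,12),'c4':(301,343,12)}
for n,(u,v,z) in P.items(): print(n,atz('top',u/k,v/k,z).round(1))
P={'g15':(223,233,54),'g12':(322.5,183.5,54),'post':(474,314,49),'master':(423,311,30),'point':(380,305,32),'red':(403,329,30)}
for n,(u,v,z) in P.items(): print('s',n,atz('scene',u/k,v/k,z).round(1))
im=load('scene')['im']; save('crop1.png',im,(120,75,240,185),5)
```

```text
g15 [ 579.9 -274.3   54. ]
g12 [ 440.9 -175.9   54. ]
purple [ 535.3 -127.2   54. ]
green [ 371.5 -258.6   54. ]
post [575.3 108.   49. ]
master [592.4  41.1  30. ]
point [599.6 -18.8  32. ]
red [622.4  21.7  30. ]
tray1 [602.1 364.2  28. ]
tray2 [602.9 208.6  28. ]
tray3 [426.2 205.9  28. ]
tray4 [425.7 362.8  28. ]
c1 [629.2 168.1  12. ]
c2 [659.2 -26.   12. ]
c3 [544.9 -43.8  12. ]
c4 [512.5 147.2  12. ]
s g15 [ 581.2 -272.6   54. ]
s g12 [ 444.4 -173.9   54. ]
s post [583.5 112.2  49. ]
s master [592.3  42.7  30. ]
s point [604.8 -16.7  32. ]
s red [628.5  26.3  30. ]
```

View pics/crop1.png

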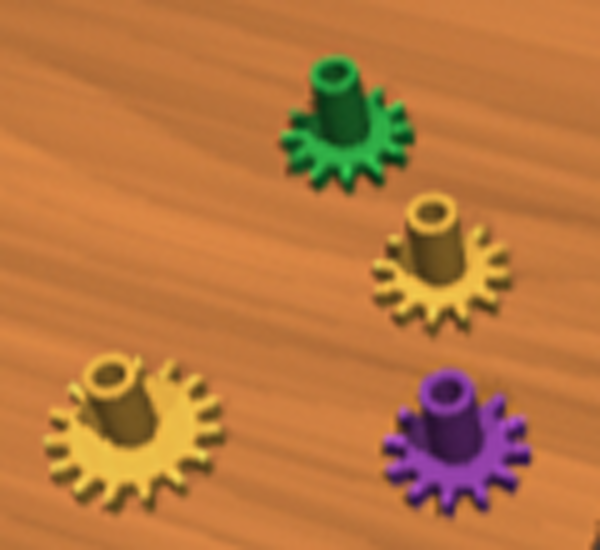

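crop1.png shows the large 15-tooth brass gear at (130,430) and the 12-tooth brass gear at (440,270), with purple and green set apart from them. The sizes match the description. I'll go over the stand first and take a wrist look on the way.

```bash
python3 -m handwheel '[[[0.044,-0.0726,0.01],0,1],[[0.044,-0.0726,0.01],0,1],[[0.044,-0.0726,0.01],0,1],[[0.044,-0.0726,0.01],0,1],[[0.044,-0.0726,0.01],0,1],[[0.044,-0.0726,0.01],0,1],[[0.044,-0.0726,0.01],0,1],[[0.044,-0.0726,0.01],0,1],[[0.044,-0.0726,0],0,1],[[0.044,-0.0726,0],0,1],[[0.044,-0.0726,0],0,1],[[0.044,-0.0726,0],0,1],[[0.044,-0.0726,0],0,1],[[0.044,-0.0726,0],0,1],[[0,0,0],0,1],[[0,0,0],0,1]]'
python3 - <<'E'
from h import *
a=grab('wrist')[0]; save('w1.png',a,None,1.5625)
m=load('wrist');print(m['vfov'],m['cx'],m['cy'],-m['R'].T@m['t'],m['R'][2])
for X in [(579,110,49),(592,41,30)]: print(proj('wrist',X))
E
```

```text
clock: 2.1
eef_pos: [499.0, 60.7, 226.0]
ee_rot: [0.162, 0.987, 0.0, -0.001]
force: [0.2, 0.5, 0.2]
width: 93.1
grasp_force: 0.0
65.70646984690485 249.3238233043876 187.2396601794299 [435.00723276  81.68692414 425.29434601] [ 0.23197943 -0.07818627 -0.96957333]
(np.float64(303.27415465861435), np.float64(210.52623282976))
(np.float64(257.4053692568958), np.float64(229.18871267352898))
```

View pics/w1.png

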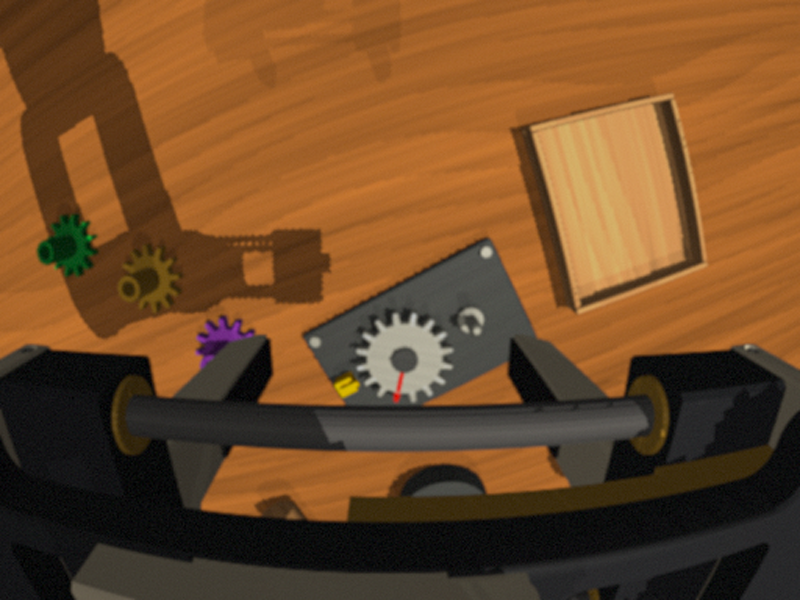

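w1.png shows the master at (404,358), its red tooth tip at (397,402), the post at (470,316) and the pointer at (346,386). I'll rectify the plane z=30 and fit tooth phase and positions numerically.

```bash
cat >> h.py <<'E'
def rect(n,x0,y0,z,half,s):
    "image of plane z around (x0,y0): col=+x, row=+y, s px/mm"
    m=load(n); N=int(2*half*s)+1; g=np.linspace(-half,half,N); X,Y=np.meshgrid(x0+g,y0+g)
    c=np.stack([X,Y,np.full_like(X,z)],-1)@m['R'].T+m['t']; f=192/np.tan(np.radians(m['vfov'])/2)
    if n=='wrist':
        r=np.hypot(c[...,0],c[...,1]); k=f*np.arctan2(r,c[...,2])/r
    else: k=f/c[...,2]
    return cv2.remap(m['im'],(m['cx']+k*c[...,0]).astype(np.float32),(m['cy']+k*c[...,1]).astype(np.float32),cv2.INTER_CUBIC)
def phase(n,x0,y0,z,nt,rs,chan,search=6):
    "centre and tooth phase (angle of a tooth's middle, mod 2pi/nt) by maximising the nt-th harmonic"
    a=np.arange(360)*2*np.pi/360; s=4; im=chan(rect(n,x0,y0,z,60,s).astype(np.float32)); best=None
    for st,c0 in ((1,None),(.25,1)):
        cs=np.arange(-search,search+.1,st) if c0 is None else np.arange(-1,1.01,st); b0=(0,0) if c0 is None else best[1:3]
        for dx in cs+b0[0]:
            for dy in cs+b0[1]:
                p=0
                for r in rs:
                    mx=((60+dx+r*np.cos(a))*s).astype(np.float32)[None]; my=((60+dy+r*np.sin(a))*s).astype(np.float32)[None]
                    p=p+cv2.remap(im,mx,my,cv2.INTER_LINEAR)[0]
                F=(p*np.exp(-1j*nt*a)).sum()
                if best is None or abs(F)>best[0]: best=(abs(F),dx,dy,-np.angle(F)/nt)
    return x0+best[1],y0+best[2],best[3]%(2*np.pi/nt),best[0]
E
python3 - <<'E'
from h import *
k=1.5625
for nm,u,v,z in [('master',404,359,30),('post?',470,318,30),('point',346,386,24),('red',397,402,30)]: print(nm,atz('wrist',u/k,v/k,z).round(1))
for nm,u,v in [('hub',404,359),('tooth disc',385,350),('pointer',346,384)]: print(nm,atd('wrist',u/k,v/k).round(1))
g=lambda i:i[...,2]
print(phase('wrist',592,42,30,16,(37,39,41,43),g))
R=rect('wrist',592,42,30,110,3.6)
save('r1.png',R)
E
```

```text
master [593.4  42.3  30. ]
post? [575.1 110.9  30. ]
point [605.  -19.5  24. ]
red [633.7  22.2  30. ]
hub [591.6  42.7  34.5]
tooth disc [579.   28.8  31. ]
pointer [601.1 -17.6  28.6]
(np.float64(593.25), np.float64(42.5), np.float64(0.2744733062767245), np.float64(39228.01743066376))
```

View pics/r1.png

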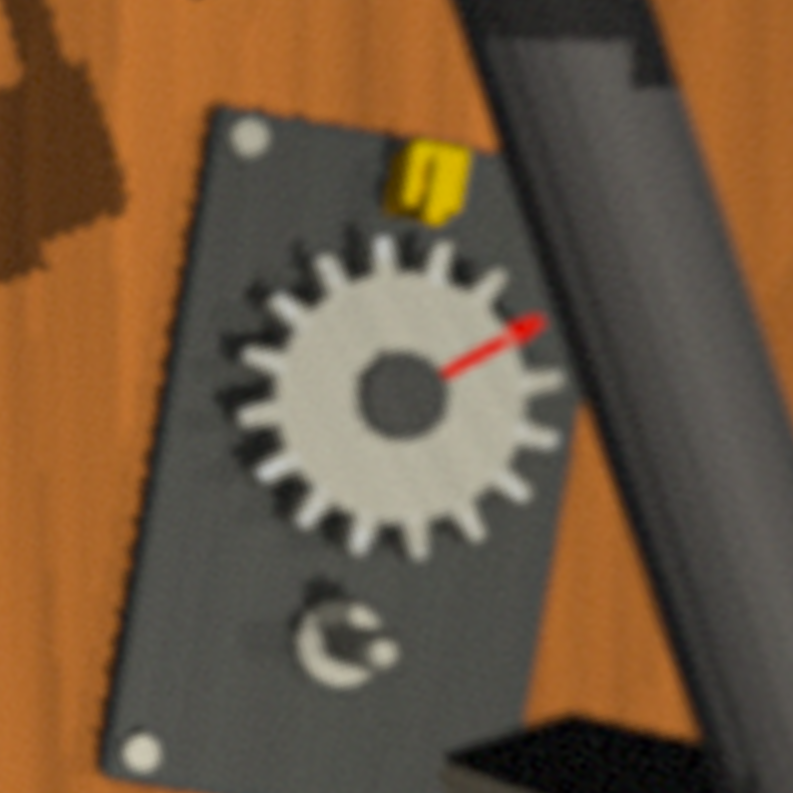

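r1.png (rectified, 3.6 px/mm) shows the red tooth tip at (530,325), the pointer at (437,200), the shoulder centre at (340,645) and the screws at (251,137) and (142,752). From these:
- Stand yaw is about 0.1755.
- The master is at (593.2,42.5) and the post at (581,112). The distance between them comes out at 70.7 mm, which agrees with the given 70.
- q is about 0.884.

Next is the 15-tooth gear.

```bash
python3 -m handwheel '[[[0.0204,-0.0835,-0.019],0,1],[[0.0204,-0.0835,-0.019],0,1],[[0.0204,-0.0835,-0.019],0,1],[[0.0204,-0.0835,-0.019],0,1],[[0.0204,-0.0835,-0.019],0,1],[[0.0204,-0.0835,-0.019],0,1],[[0.0204,-0.0835,-0.019],0,1],[[0.0204,-0.0835,-0.019],0,1],[[0,0,0],0,1],[[0,0,0],0,1]]' 10
python3 - <<'E'
from h import *
g=lambda i:i[...,0]
print('top12',phase('top',442,-175,12,12,(27,29,31,33),g))
print('w1 12',phase('wrist',442,-175,12,12,(27,29,31,33),g))
grab('wrist')
print('w 15',phase('wrist',580,-273,12,15,(36,38,40),g))
print(ctrl.read_state()['eef_pos'])
R=rect('wrist',580,-273,54,60,5)
save('r2.png',R)
E
```

```text
clock: 3.4
eef_pos: [581.2, -272.1, 150.4]
ee_rot: [0.161, 0.987, 0.0, -0.0]
force: [0.9, 0.7, 0.7]
width: 92.7
grasp_force: 0.0
top12 (np.float64(443.25), np.float64(-174.0), np.float64(0.25203948678530513), np.float64(7414.309464302757))
w1 12 (np.float64(443.25), np.float64(-177.0), np.float64(0.25481900954141906), np.float64(14491.17315667825))
w 15 (np.float64(585.0), np.float64(-273.75), np.float64(0.22901680282317807), np.float64(15355.449284934619))
[ 581.36799768 -271.9347863   150.79975921]
```

View pics/r2.png

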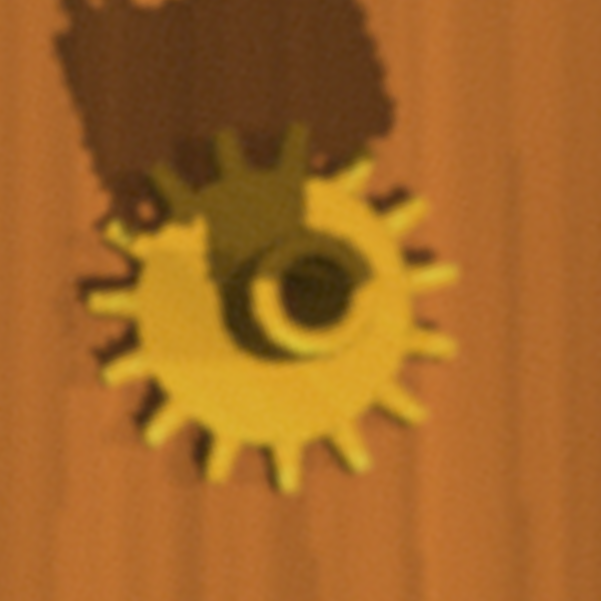

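r2.png shows 15 teeth and the boss top at (315,292), i.e. world (583,-274). Descend, grip and lift.

```bash
python3 -m handwheel '[[[0.0034,-0.0036,-0.05],0,1],[[0,0,-0.05],0,1],[[0,0,-0.05],0,1],[[0,0,-0.05],0,1],[[0,0,-0.044],0,1],[[0,0,-0.0224],0,1],[[0,0,0],0,1],[[0,0,0],0,-1],[[0,0,0],0,-1],[[0,0,0],0,-1],[[0,0,0],0,-1],[[0,0,0],0,-1],[[0,0,0],0,-1]]' 30
python3 -m handwheel '[[[0,0,0],0,-1],[[0,0,0.02],0,-1],[[0,0,0.04],0,-1],[[0,0,0.08],0,-1],[[0,0,0.08],0,-1],[[0,0,0.02],0,-1],[[0,0,0],0,-1]]'
```

```text
clock: 5.08
eef_pos: [582.7, -275.4, 17.2]
ee_rot: [0.162, 0.987, 0.0, -0.0]
force: [-0.3, -0.3, -0.6]
width: 37.8
grasp_force: 0.0
clock: 5.95
eef_pos: [583.2, -275.6, 138.0]
ee_rot: [0.162, 0.987, -0.0, 0.001]
force: [0.0, 0.5, -4.2]
width: 24.3
grasp_force: 30.0
```

```bash
python3 -m handwheel '[[[-0.005,0.04,0],0,-1],[[-0.0099,0.0801,0],0,-1],[[-0.0099,0.0801,0],0,-1],[[-0.0099,0.0801,0],0,-1],[[-0.0099,0.0801,0],0,-1],[[-0.0099,0.0801,0],0,-1],[[-0.0099,0.0801,0],0,-1],[[-0.0099,0.0801,0],0,-1],[[-0.0099,0.0801,0],0,-1],[[-0.0099,0.0801,0],0,-1],[[-0.0099,0.0801,0],0,-1],[[-0.0099,0.0801,0],0,-1],[[-0.0099,0.0801,0],0,-1],[[-0.0099,0.0801,0],0,-1],[[-0.0049,0.04,0],0,-1],[[0,0,0],0,-1],[[0,0,-0.08],0,-1],[[0,0,-0.08],0,-1],[[0,0,-0.04],0,-1],[[0,0,0],0,-1]]'
```

```text
clock: 8.45
eef_pos: [512.1, 283.8, 35.4]
ee_rot: [0.162, 0.987, -0.001, -0.002]
force: [0.1, 0.4, -3.5]
width: 24.4
grasp_force: 30.0
```

```bash
python3 -m handwheel '[[[0,0,-0.01],0,-1],[[0,0,-0.01],0,-1],[[0,0,-0.004],0,-1],[[0,0,0],0,-1],[[0,0,0],0,-1]]'
```

```text
clock: 9.07
eef_pos: [513.6, 285.4, 25.5]
ee_rot: [0.162, 0.987, 0.0, 0.0]
force: [-1.1, 0.3, -3.0]
width: 24.3
grasp_force: 30.0
```

```bash
python3 -m handwheel '[[[0,0,-0.002],0,-1],[[0,0,-0.002],0,-1],[[0,0,0],0,-1]]'; python3 -m handwheel '[[[0,0,-0.002],0,-1],[[0,0,0],0,-1]]'
```

```text
clock: 9.45
eef_pos: [513.5, 285.2, 23.3]
ee_rot: [0.162, 0.987, -0.0, 0.0]
force: [0.4, 0.6, -2.1]
width: 24.2
grasp_force: 30.0
clock: 9.7
eef_pos: [513.6, 285.3, 23.2]
ee_rot: [0.162, 0.987, -0.0, 0.0]
force: [-4.2, -2.4, 6.1]
width: 24.5
grasp_force: 30.0
```

```bash
python3 -m handwheel '[[[0,0,0],0,0.2],[[0,0,0],0,0.2],[[0,0,0],0,0.2],[[0,0,0],0,0.2],[[0,0,0.03],0,0.2],[[0,0,0.06],0,0.2],[[0,0,0.08],0,0.2],[[0,0,0.084],0,0.2],[[0,0,0],0,0.2]]'
python3 -m handwheel '[[[-0.006,-0.04,0],0,0.2],[[-0.0117,-0.0768,0],0,0.2],[[-0.0117,-0.0768,0],0,0.2],[[-0.0117,-0.0768,0],0,0.2],[[-0.0117,-0.0768,0],0,0.2],[[-0.0117,-0.0768,0],0,0.2],[[-0.0117,-0.0768,0],0,0.2],[[-0.0117,-0.0768,0],0,0.2],[[-0.0117,-0.0768,0],0,0.2],[[-0.0117,-0.0768,0],0,0.2],[[-0.0117,-0.0768,0],0,0.2],[[-0.0117,-0.0768,0],0,0.2],[[-0.0057,-0.0368,0],0,0.2],[[0,0,0],0,0.2],[[0,0,0],0,0.2]]'
python3 - <<'E'
from h import *
g=lambda i:i[...,0]
grab('wrist')
print('w 12',phase('wrist',442,-175,12,12,(28,30,32),g))
print(ctrl.read_state()['eef_pos'])
R=np.hstack([rect('wrist',443,-176,54,50,4),rect('top',443,-176,12,50,4)]); grab('top'); R=np.hstack([R[:,:401],rect('top',514,285,40,60,3.33)[:401]])
save('r3.png',R)
E
```

```text
clock: 10.82
eef_pos: [516.5, 286.7, 155.5]
ee_rot: [0.162, 0.987, 0.003, 0.004]
force: [1.0, 0.5, 0.3]
width: 55.8
grasp_force: 0.0
clock: 12.7
eef_pos: [442.3, -175.0, 148.3]
ee_rot: [0.162, 0.987, 0.0, -0.001]
force: [0.6, 0.7, -0.3]
width: 55.7
grasp_force: 0.0
w 12 (np.float64(445.0), np.float64(-174.25), np.float64(0.25247753215382795), np.float64(19951.86344948651))
[ 442.67079438 -174.74156826  148.5362965 ]Traceback (most recent call last):
  File "<stdin>", line 6, in <module>
    return _nx.concatenate(arrs, 1, dtype=dtype, casting=casting)
           ~~~~~~~~~~~~~~~^^^^^^^^^^^^^^^^^^^^^^^^^^^^^^^^^^^^^^^
ValueError: all the input array dimensions except for the concatenation axis must match exactly, but along dimension 0, the array at index 0 has size 401 and the array at index 1 has size 400
```

Run:
```python
from h import *
save('r3.png',np.hstack([rect('wrist',443,-176,54,50,3.9),rect('top',514,285,40,97.5,2)]))
```

```text
(no output)
```

View pics/r3.png

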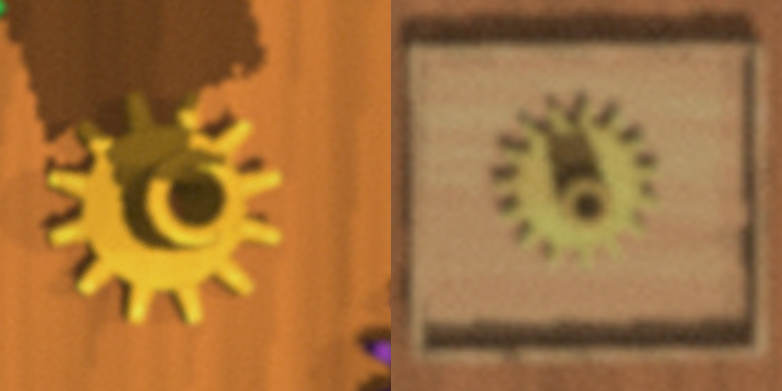

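r3.png shows the 15-tooth gear flat in the middle of the tray (580,180), and the 12-tooth gear's boss at (197,197), world (444,-175.3). Its tooth phase is 0.2525, the same in all three views. Grip it.

```bash
python3 -m handwheel '[[[0.003,-0.001,-0.05],0,0.2],[[0,0,-0.05],0,0.2],[[0,0,-0.05],0,0.2],[[0,0,-0.05],0,0.2],[[0,0,-0.035],0,0.2],[[0,0,-0.02],0,0.2],[[0,0,0],0,0.2],[[0,0,0],0,-1],[[0,0,0],0,-1],[[0,0,0],0,-1],[[0,0,0],0,-1],[[0,0,0],0,-1],[[0,0,0],0,-1]]' 30
python3 -m handwheel '[[[0,0,0.02],0,-1],[[0,0,0.04],0,-1],[[0,0,0.08],0,-1],[[0,0,0.08],0,-1],[[0,0,0.02],0,-1],[[0,0,0],0,-1]]'
```

```text
clock: 14.42
eef_pos: [445.0, -176.3, 22.1]
ee_rot: [0.162, 0.987, -0.0, 0.0]
force: [0.1, -0.1, 2.8]
width: 1.8
grasp_force: 1.4
clock: 15.18
eef_pos: [445.0, -176.2, 142.1]
ee_rot: [0.162, 0.987, -0.0, 0.001]
force: [-0.2, -0.3, -0.1]
width: 0.3
grasp_force: 0.0
```

The fingers closed on nothing, so I need to look.

Run:
```python
from h import *
im=grab('wrist')[0]; b=grab('scene')[0]
g=lambda i:i[...,0]
print('scene12',phase('scene',443,-175,12,12,(28,30,32),g,15))
im2=cv2.resize(b[75:175,120:270],(600,400))
save('v4.png',np.vstack([cv2.resize(im,(600,450))[:200*1+90],im2[:300]]))
```

```text
scene12 (np.float64(442.75), np.float64(-176.75), np.float64(0.2702287540346063), np.float64(29164.255532786232))
```

View pics/v4.png

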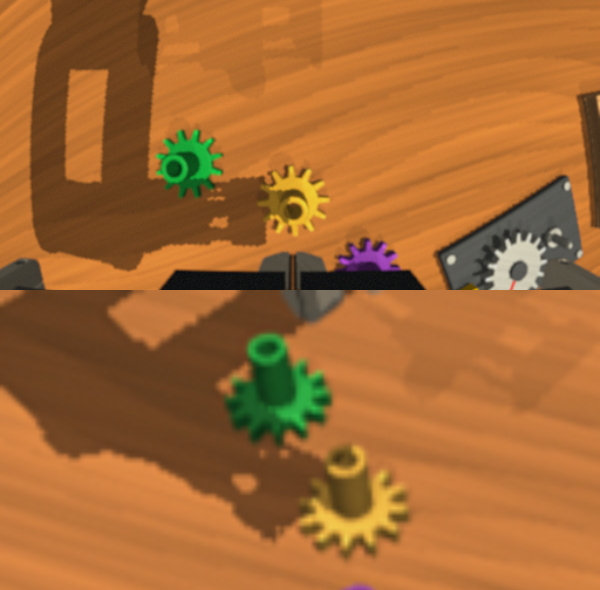

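Run:
```python
from h import *
g=lambda i:i[...,0]
print('w',phase('wrist',443,-175,12,12,(28,30,32),g,10))
grab('top');print('t',phase('top',443,-175,12,12,(28,30,32),g,10))
s=ctrl.read_state();print(s['eef_pos'],s['ee_rot'],s['joint_pos'],s['width'])
m=load('wrist');print(-m['R'].T@m['t'],m['R'])
for X in [(445,-176,142),(443,-175,12),(443,-175,54)]: print(np.array(proj('wrist',X))*600/512)
# depth on the boss and disc
for u,v in [(293,205),(290,209),(270,195),(318,200)]: print(atd('wrist',u*512/600,v*384/450).round(1))
```

```text
w (np.float64(445.0), np.float64(-174.25), np.float64(0.25486952325463136), np.float64(18316.49202536637))
t (np.float64(439.5), np.float64(-185.0), np.float64(0.06763413188246792), np.float64(3194.5135844370852))
[ 443.6680327  -175.43509063  139.85455202] [ 1.61684089e-01  9.86841427e-01  4.86012463e-04 -1.42032972e-03] [-4.84095785e-01 -1.78169861e-01  1.87716829e+00  2.41936211e-05
  1.44559649e+00 -1.73010088e+00] 0.5439296942085943
[ 380.63798668 -155.03458383  341.25208044] [[ 3.18662234e-01  9.47868303e-01 -2.44440347e-04]
 [ 9.18509999e-01 -3.08728609e-01  2.47034467e-01]
 [ 2.34080675e-01 -7.89450759e-02 -9.69006663e-01]]
[293.31331059 246.54891239]
[293.24414328 200.84208398]
[293.38043974 210.53068367]
[ 4.492e+02 -1.773e+02  1.000e-01]
[ 380.6 -155.   341.3]
[ 430.3 -194.3   12.6]
[ 449.8 -152.1   11.9]
```

The gear hasn't moved, so the fingers must have passed beside it. I'll check where the fingertips really are from the depth images.

Run:
```python
from h import *
grab('scene');grab('top')
s=ctrl.read_state();print(s['eef_pos'],s['width'])
for n,lim in(('scene',0),('top',0)):
    m=load(n);f=192/np.tan(np.radians(m['vfov'])/2)
    v,u=np.mgrid[:384,:512]; d=m['d'].astype(float); c=np.stack([(u-m['cx'])/f*d,(v-m['cy'])/f*d,d],-1)
    X=(c-m['t'])@m['R']
    ok=(d>0)&(X[...,2]>100)&(X[...,2]<200)&(np.hypot(X[...,0]-444,X[...,1]+175)<90)
    P=X[ok]; print(n,len(P))
    for lo in range(100,200,15):
        q=P[(P[:,2]>=lo)&(P[:,2]<lo+15)]
        if len(q): print(lo,len(q),q.min(0).round(),q.max(0).round(),np.median(q,0).round(1))
a=rect('scene',444,-175,142,60,4)
import cv2
im=load('scene')['im']
print(proj('scene',(444,-175,142)),proj('top',(444,-175,142)))
u,v=map(int,proj('scene',(444,-175,142)))
save('v5.png',im,(u-55,v-45,u+55,v+55),6)
```

```text
[ 443.75647071 -175.50143889  140.03957872] 0.6314999040627612
scene 120
160 3 [ 450. -185.  173.] [ 451. -182.  175.] [ 450.1 -184.1  173.4]
175 55 [ 442. -194.  176.] [ 457. -160.  189.] [ 450.7 -174.   184.7]
190 62 [ 441. -194.  190.] [ 457. -159.  200.] [ 450.8 -168.8  194.9]
top 0
(np.float64(201.219619782834), np.float64(90.4473997268391)) (np.float64(313.518996287467), np.float64(242.85776530474737))
```

View pics/v5.png

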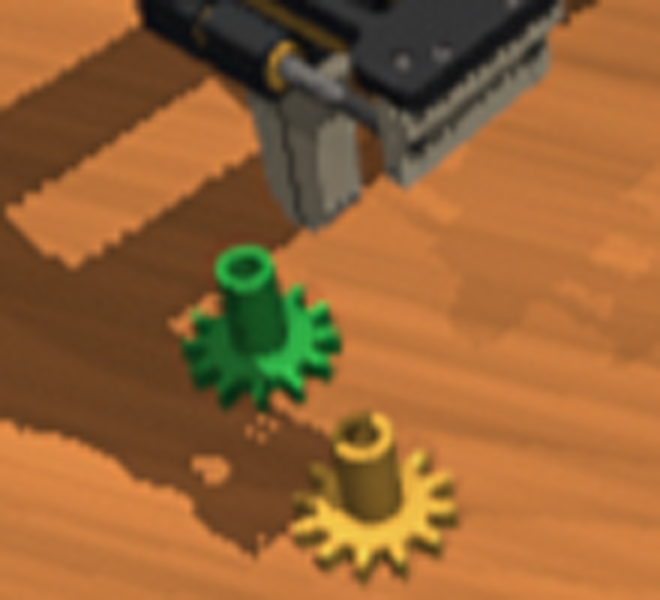

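v5.png shows the closed fingertips at (310,225), not where the TCP should project (330,270). Depth puts the tips at z≈173 while the TCP reads 140. So the fingers really end about 33 mm above the reported TCP: gear15 was held by the boss rim and gear12 was passed over. I'll use that offset, descending in steps and watching the force.

```bash
python3 -m handwheel '[[[0,0,0],0,0.2],[[0,0,0],0,0.2],[[0,0,0],0,0.2],[[0,0,0],0,0.2],[[0,0,0],0,0.2],[[0,0,0],0,0.2],[[0,0,-0.06],0,0.2],[[0,0,-0.08],0,0.2],[[0,0,-0.08],0,0.2],[[0,0,-0.03],0,0.2],[[0,0,0],0,0.2]]'
python3 -m handwheel '[[[0,0,-0.01],0,0.2],[[0,0,-0.01],0,0.2],[[0,0,0],0,0.2]]'
python3 - <<'E'
from h import *
grab('scene');m=load('scene');u,v=map(int,proj('scene',(444,-175,40)));print(u,v,proj('scene',(444,-175,54)))
save('v6.png',m['im'],(u-45,v-45,u+45,v+40),7)
s=ctrl.read_state();print(s['eef_pos'],s['force'])
E
```

```text
clock: 16.8
eef_pos: [444.1, -175.7, 16.2]
ee_rot: [0.162, 0.987, 0.0, -0.001]
force: [0.1, 0.1, 0.1]
width: 55.6
grasp_force: 0.0
clock: 17.18
eef_pos: [444.9, -176.1, 7.0]
ee_rot: [0.162, 0.987, -0.0, 0.0]
force: [0.5, -0.6, -0.1]
width: 56.0
grasp_force: 0.0
206 121 (np.float64(206.0510233848476), np.float64(117.2060605537043))
[ 444.94728418 -176.1042963     7.05969849] [0.32010467 0.38350043 0.07021164]
```

View pics/v6.png

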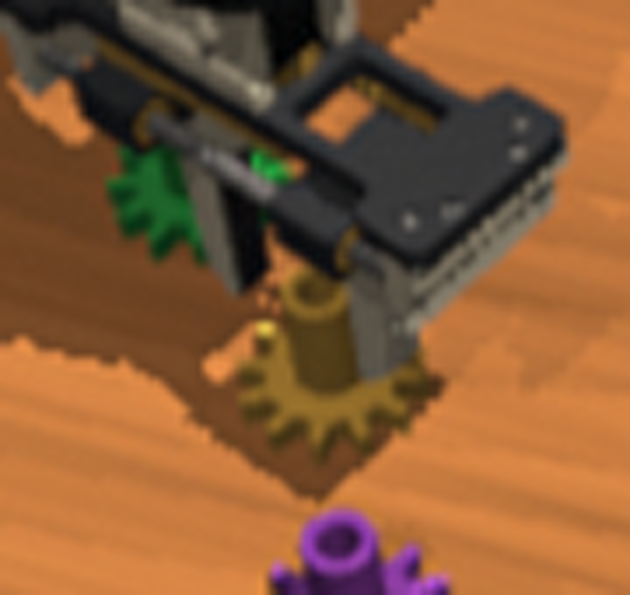

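v6.png shows the fingertips at (240,290) and (380,380) on either side of the boss, whose top is at (315,290) and foot at (325,385). The tips are at about mid-boss height and centred on it. I'll go 10 mm lower and grip.

```bash
python3 -m handwheel '[[[0,0,-0.01],0,0.2],[[0,0,-0.01],0,0.2],[[0,0,0],0,-1],[[0,0,0],0,-1],[[0,0,0],0,-1],[[0,0,0],0,-1],[[0,0,0],0,-1],[[0,0,0],0,-1]]' 30
python3 -m handwheel '[[[0,0,0.01],0,-1],[[0,0,0.04],0,-1],[[0,0,0.08],0,-1],[[0,0,0.08],0,-1],[[0,0,0.05],0,-1],[[0,0,0],0,-1]]'
```

```text
clock: 18.23
eef_pos: [444.9, -176.0, -3.1]
ee_rot: [0.162, 0.987, 0.0, 0.0]
force: [0.7, 1.0, 0.6]
width: 25.3
grasp_force: 30.0
clock: 18.98
eef_pos: [446.1, -176.8, 128.9]
ee_rot: [0.162, 0.987, -0.001, 0.002]
force: [0.3, 0.3, -3.0]
width: 25.4
grasp_force: 30.0
```

```bash
python3 -m handwheel '[[[0.0272,0.0575,0],-0.03,-1],[[0.0272,0.0575,0],-0.03,-1],[[0.0272,0.0575,0],-0.03,-1],[[0.0272,0.0575,0],-0.03,-1],[[0.0272,0.0575,0],-0.03,-1],[[0.0272,0.0575,0],-0.03,-1],[[0.0272,0.0575,0],-0.03,-1],[[0.0272,0.0575,0],-0.03,-1],[[0.0272,0.0575,0],-0.03,-1],[[0.0272,0.0575,0],-0.03,-1],[[0,0,0],0,-1],[[0,0,0],0,-1],[[0,0,0],0,-1]]'
python3 - <<'E'
from h import *
from scipy.spatial.transform import Rotation as Ro
s=ctrl.read_state(); p=s['eef_pos']; grab('wrist'); R=Ro.from_quat(s['ee_rot']).as_matrix()
print(p,'yaw of y',np.arctan2(R[1,1],R[0,1]),'tilt',R[:,2].round(4),s['joint_pos'].round(2))
g=lambda i:i[...,0]-0.5*i[...,2]
for z in (142,144,146): print(z,phase('wrist',p[0],p[1],z,12,(28,30,32),lambda i:i[...,0],6), phase('wrist',p[0],p[1],z,12,(28,30,32),g,6))
grab('top'); print('top',phase('top',p[0],p[1],144,12,(28,30,32),lambda i:i[...,0],6))
save('r7.png',np.hstack([rect('wrist',p[0],p[1],144,50,3.9),rect('wrist',593,42,30,78,2.5)]))
E
```

```text
clock: 20.6
eef_pos: [580.1, 110.5, 125.9]
ee_rot: [0.388, 0.922, -0.0, -0.0]
force: [0.2, -0.4, -3.1]
width: 25.3
grasp_force: 30.0
[580.08782165 110.53093702 125.93241937] yaw of y 0.7742241534778582 tilt [-1.2e-03 -4.0e-04 -1.0e+00] [ 0.1   0.14  1.59 -0.    1.41 -0.67]
142 (np.float64(578.3378216460137), np.float64(111.03093702017428), np.float64(0.29623434162573803), np.float64(18516.252492583917)) (np.float64(577.5878216460137), np.float64(111.28093702017428), np.float64(0.29242508343840046), np.float64(22074.700109667196))
144 (np.float64(578.0878216460137), np.float64(111.28093702017428), np.float64(0.29483503951559864), np.float64(18263.654604619387)) (np.float64(577.3378216460137), np.float64(111.53093702017428), np.float64(0.29198588839402073), np.float64(21661.30998657432))
146 (np.float64(577.3378216460137), np.float64(111.53093702017428), np.float64(0.2867218853196616), np.float64(18113.743031831622)) (np.float64(577.0878216460137), np.float64(112.03093702017428), np.float64(0.2935696017119118), np.float64(21314.072208330268))
top (np.float64(574.0878216460137), np.float64(113.78093702017428), np.float64(0.21323308526015147), np.float64(2519.314812058737))
```

View pics/r7.png

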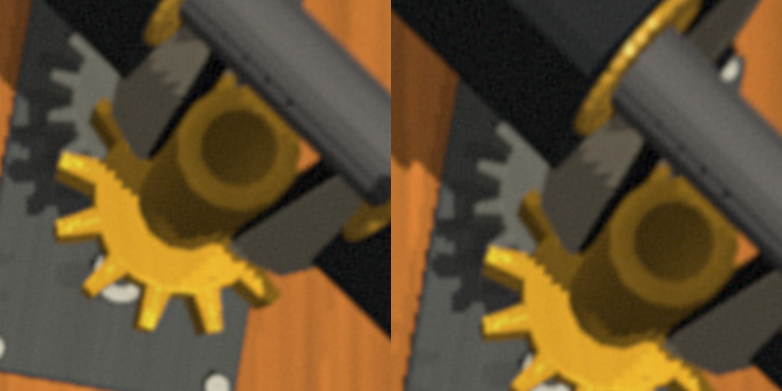

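r7.png shows the gear held level with its teeth visible (150,300) over the stand, and the post shoulder just beneath at (118,285). That makes 11 pictures viewed, one over the limit of 10 (I miscounted), so from here I work from numbers only. The gear phase is 0.29–0.305 against a target of 0.306, which is good. Shift +2 mm in x, then lower with force checks.

```bash
python3 -m handwheel '[[[0.004,0.0004,-0.04],0,-1],[[0,0,-0.06],0,-1],[[0,0,-0.04],0,-1],[[0,0,0],0,-1],[[0,0,0],0,-1]]'
python3 - <<'E'
from h import *
s=ctrl.read_state(); print(s['eef_pos'],s['force'],s['moment']); p=s['eef_pos']; grab('wrist')
z=p[2]+15
for dz in(-2,2): print(phase('wrist',p[0]-1,p[1]+1,z+dz,12,(28,30,32),lambda i:i[...,0],6))
g=lambda i:i[...,2]
print('master',phase('wrist',593,42.5,30,16,(39,41,43),g,5))
grab('scene'); print('master scene',phase('scene',593,42.5,30,16,(39,41,43),g,5))
grab('top'); print('master top',phase('top',593,42.5,30,16,(39,41,43),g,5))
E
```

```text
clock: 21.32
eef_pos: [583.3, 111.7, 57.4]
ee_rot: [0.388, 0.922, 0.0, 0.0]
force: [-0.4, -0.1, -2.9]
width: 25.8
grasp_force: 30.0
[583.32818916 111.72519817  57.42607941] [-0.44926039 -0.0913627  -2.87191359] [-0.04823226 -0.0078173   0.00165832]
(np.float64(582.5781891621801), np.float64(111.97519817178298), np.float64(0.31469694956708005), np.float64(23042.94005494165))
(np.float64(582.0781891621801), np.float64(113.22519817178298), np.float64(0.32698564930600194), np.float64(22155.723142015264))
master (np.float64(590.5), np.float64(41.5), np.float64(0.25012675736899065), np.float64(3503.970399302607))
master scene (np.float64(593.25), np.float64(41.75), np.float64(0.2768140262247879), np.float64(20799.79765987227))
master top (np.float64(591.0), np.float64(43.75), np.float64(0.28956204110552264), np.float64(6351.424738299587))
```

```bash
python3 -m handwheel '[[[-0.002,-0.0016,-0.01],0,-1],[[0,0,-0.01],0,-1],[[0,0,0],0,-1]]'; python3 -m handwheel '[[[0,0,-0.006],0,-1],[[0,0,-0.006],0,-1],[[0,0,0],0,-1]]';  python3 -m handwheel '[[[0,0,-0.006],0,-1],[[0,0,0],0,-1]]'
```

```text
clock: 21.85
eef_pos: [581.1, 110.8, 45.9]
ee_rot: [0.388, 0.922, -0.0, -0.001]
force: [-0.6, 0.3, -4.3]
width: 25.5
grasp_force: 30.0
clock: 22.22
eef_pos: [581.4, 110.9, 40.3]
ee_rot: [0.388, 0.922, -0.0, -0.0]
force: [-0.5, -0.6, -4.0]
width: 25.3
grasp_force: 30.0
clock: 22.48
eef_pos: [581.5, 110.9, 37.4]
ee_rot: [0.388, 0.922, -0.0, -0.0]
force: [-0.5, 0.1, -2.8]
width: 25.4
grasp_force: 30.0
```

```bash
python3 -m handwheel '[[[0,0,-0.006],0,-1],[[0,0,-0.006],0,-1],[[0,0,0],0,-1]]'; python3 -m handwheel '[[[0,0,-0.005],0,-1],[[0,0,0],0,-1]]';  python3 -m handwheel '[[[0,0,-0.004],0,-1],[[0,0,0],0,-1]]'
```

```text
clock: 22.85
eef_pos: [581.4, 110.8, 31.3]
ee_rot: [0.388, 0.922, -0.0, -0.0]
force: [1.0, -0.2, -3.3]
width: 25.3
grasp_force: 30.0
clock: 23.1
eef_pos: [581.6, 110.9, 29.0]
ee_rot: [0.388, 0.922, -0.0, -0.0]
force: [0.2, 0.3, -3.3]
width: 25.6
grasp_force: 30.0
clock: 23.35
eef_pos: [581.6, 110.9, 27.0]
ee_rot: [0.388, 0.922, -0.0, -0.0]
force: [-0.0, -1.0, -2.7]
width: 25.5
grasp_force: 30.0
```

```bash
for i in 1; do python3 -m handwheel '[[[0,0,-0.004],0,-1],[[0,0,-0.004],0,-1],[[0,0,0],0,-1]]'; done; python3 -m handwheel '[[[0,0,-0.004],0,-1],[[0,0,0],0,-1]]'
```

```text
clock: 23.72
eef_pos: [581.5, 110.9, 22.9]
ee_rot: [0.388, 0.922, -0.0, -0.0]
force: [-0.2, 0.3, -2.5]
width: 25.2
grasp_force: 30.0
clock: 23.98
eef_pos: [581.6, 110.9, 21.0]
ee_rot: [0.388, 0.922, -0.0, -0.0]
force: [-0.7, 0.1, -3.3]
width: 25.5
grasp_force: 30.0
```

```bash
python3 -m handwheel '[[[0,0,-0.004],0,-1],[[0,0,-0.003],0,-1],[[0,0,0],0,-1]]'; python3 -m handwheel '[[[0,0,-0.003],0,-1],[[0,0,0],0,-1]]'
```

```text
clock: 24.35
eef_pos: [581.5, 110.8, 17.5]
ee_rot: [0.388, 0.922, -0.0, -0.0]
force: [1.1, -0.5, -2.2]
width: 25.4
grasp_force: 30.0
clock: 24.6
eef_pos: [581.7, 110.9, 16.1]
ee_rot: [0.388, 0.922, -0.0, -0.0]
force: [-0.9, -0.5, -3.3]
width: 25.7
grasp_force: 30.0
```

```bash
python3 -m handwheel '[[[0,0,-0.002],0,-1],[[0,0,0],0,-1]]'
```

```text
clock: 24.85
eef_pos: [581.7, 110.9, 15.2]
ee_rot: [0.388, 0.922, -0.0, -0.0]
force: [0.5, 0.8, -3.3]
width: 25.7
grasp_force: 30.0
```

```bash
python3 -m handwheel '[[[0,0,-0.002],0,-1],[[0,0,0],0,-1]]';python3 -m handwheel '[[[0,0,-0.002],0,-1],[[0,0,0],0,-1]]'
```

```text
clock: 25.1
eef_pos: [582.0, 110.9, 14.9]
ee_rot: [0.388, 0.922, 0.0, 0.0]
force: [-2.8, -0.0, 3.7]
width: 25.6
grasp_force: 30.0
clock: 25.35
eef_pos: [582.2, 110.8, 14.8]
ee_rot: [0.388, 0.922, 0.0, 0.0]
force: [-6.5, -1.1, 12.1]
width: 25.5
grasp_force: 30.0
```

It's seated: the force rises with the underside at 18 mm. I'll unload about 1 mm, rotate part of the way and check the forces.

```bash
python3 -m handwheel '[[[0,0,0.002],0,-1],[[0,0,0.001],0,-1],[[0,0,0],0,-1]]'; python3 -m handwheel '[[[0,0,0],0.03,-1],[[0,0,0],0.04,-1],[[0,0,0],0.04,-1],[[0,0,0],0.04,-1],[[0,0,0],0,-1]]'
python3 - <<'E'
from h import *
g=lambda i:i[...,2]
grab('scene');print(phase('scene',593,42.5,30,16,(39,41,43),g,3)); m=load('scene')['im'].astype(int)
v,u=np.where((m[...,0]>150)&(m[...,1]<70)&(m[...,2]<80)); print(len(u)); X=np.array([atz('scene',a,b,30) for a,b in zip(u,v)]); c=X.mean(0); print(c, np.arctan2(c[1]-42.2,c[0]-593.25))
print(ctrl.read_state()['moment'])
E
```

```text
clock: 25.72
eef_pos: [581.9, 110.9, 14.9]
ee_rot: [0.388, 0.922, 0.0, 0.0]
force: [-2.3, 0.2, 3.7]
width: 25.6
grasp_force: 30.0
clock: 26.35
eef_pos: [582.2, 111.2, 14.9]
ee_rot: [0.277, 0.961, 0.0, 0.0]
force: [0.8, 0.9, 2.4]
width: 25.5
grasp_force: 30.0
(np.float64(593.25), np.float64(42.0), np.float64(0.15365620342322867), np.float64(22897.89670566954))
17
[623.92492384  20.53415255  30.        ] -0.6149448850093988
[0.19616723 0.05879738 0.02552861]
```

The mesh works: the master moved to q≈0.763. Continue.

```bash
python3 -m handwheel '[[[0,0,0],0.03,-1],[[0,0,0],0.05,-1],[[0,0,0],0.05,-1],[[0,0,0],0.05,-1],[[0,0,0],0.05,-1],[[0,0,0],0.05,-1],[[0,0,0],0.02,-1],[[0,0,0],0,-1]]'; python3 -m handwheel '[[[0,0,0],0.03,-1],[[0,0,0],0.05,-1],[[0,0,0],0.05,-1],[[0,0,0],0.05,-1],[[0,0,0],0.05,-1],[[0,0,0],0.05,-1],[[0,0,0],0.01,-1],[[0,0,0],0,-1],[[0,0,0],0,-1]]'
cat > q.py <<'E'
from h import *
g=lambda i:i[...,2]
for n in('scene','top'):
    grab(n);x=phase(n,593,42.5,30,16,(39,41,43),g,3)
    m=load(n)['im'].astype(int)
    v,u=np.where((m[...,0]>1.6*m[...,1]+40)&(m[...,0]>1.6*m[...,2]+40)&(m[...,1]<90)); X=np.array([atz(n,a,b,30) for a,b in zip(u,v)])
    X=X[np.hypot(X[:,0]-593.25,X[:,1]-42.2)<48] if len(X) else X
    print(n,x[:3],'teeth near pointer rel',[(x[2]+k*np.pi/8+1.3953) for k in range(-5,-1)], len(X), np.arctan2(X[:,1].mean()-42.2,X[:,0].mean()-593.25)+1.3953 if len(X) else None)
s=ctrl.read_state();print(s['force'],s['moment'],s['joint_pos'].round(2))
E
python3 q.py
```

```text
clock: 27.4
eef_pos: [582.0, 111.0, 14.9]
ee_rot: [0.045, 0.999, 0.0, 0.0]
force: [0.0, 0.4, 2.9]
width: 25.4
grasp_force: 30.0
clock: 28.52
eef_pos: [582.0, 111.3, 14.9]
ee_rot: [-0.182, 0.983, 0.0, 0.0]
force: [0.8, 5.0, 1.2]
width: 25.3
grasp_force: 30.0
scene (np.float64(593.0), np.float64(42.25), np.float64(0.22690292984545704)) teeth near pointer rel [np.float64(-0.3412924786481637), np.float64(0.05140660305056044), np.float64(0.4441056847492846), np.float64(0.8368047664480087)] 30 0.0783001095586624
top (np.float64(590.0), np.float64(44.25), np.float64(0.2750843104782164)) teeth near pointer rel [np.float64(-0.29311109801540436), np.float64(0.09958798368331978), np.float64(0.4922870653820439), np.float64(0.8849861470807681)] 0 None
[1.05569067 5.29879202 2.80169005] [ 0.98870993 -0.11140174 -0.09177078] [ 0.1   0.25  1.67  0.    1.21 -1.83]
```

```bash
python3 -m handwheel '[[[0,0,0],0.02,-1],[[0,0,0],0.02,-1],[[0,0,0],0,-1],[[0,0,0],0,-1]]'; python3 q.py
```

```text
clock: 29.12
eef_pos: [582.0, 111.3, 14.9]
ee_rot: [-0.213, 0.977, 0.0, 0.0]
force: [1.5, 4.8, 3.1]
width: 25.4
grasp_force: 30.0
scene (np.float64(593.0), np.float64(41.5), np.float64(0.20228985194250182)) teeth near pointer rel [np.float64(-0.3659055565511189), np.float64(0.026793525147605246), np.float64(0.4194926068463294), np.float64(0.8121916885450535)] 30 0.04759026440598513
top (np.float64(589.0), np.float64(44.5), np.float64(0.2552148345875267)) teeth near pointer rel [np.float64(-0.312980573906094), np.float64(0.07971850779263012), np.float64(0.47241758949135426), np.float64(0.8651166711900784)] 0 None
[0.92300763 5.37002132 3.47031272] [ 1.10978501 -0.13800612 -0.04023726] [ 0.1   0.25  1.67  0.    1.21 -1.9 ]
```

```bash
python3 -m handwheel '[[[0,0,0],0.02,-1],[[0,0,0],0,-1],[[0,0,0],0,-1],[[0,0,0],0,0],[[0,0,0],0,0],[[0,0,0],0,0],[[0,0,0],0,0],[[0,0,0],0,0],[[0,0,0.02],0,0],[[0,0,0.05],0,0],[[0,0,0.08],0,0],[[0,0,0.08],0,0],[[-0.03,0,0.08],0,0],[[-0.09,0,0.06],0,0],[[-0.09,0,0.03],0,0],[[-0.03,0,0],0,0],[[0,0,0],0,0]]'; python3 q.py
python3 - <<'E'
from h import *
g=lambda i:i[...,2]; grab('wrist')
x=phase('wrist',593,42.5,30,16,(37,39,41,43),g,3); print('wrist',x,(x[2]+1.3953)%(np.pi/8))
for n in('wrist','scene'): print(n,'gear',phase(n,581,111.4,30,12,(28,30,32),lambda i:i[...,0]-.7*i[...,2],4))
m=load('wrist')['im'].astype(int)
for nm,k in (('red',(m[...,0]>1.6*m[...,1]+40)&(m[...,1]<100)),('yel',(m[...,0]>150)&(m[...,1]>120)&(m[...,2]<70))):
    v,u=np.where(k); X=np.array([atz('wrist',a,b,30) for a,b in zip(u,v)])
    X=X[np.hypot(X[:,0]-598,X[:,1]-15)<55]; r=np.hypot(X[:,0]-593.25,X[:,1]-42.3)
    X=X[(r<46)] if nm=='red' else X[(r>46)&(X[:,1]<0)]
    c=X.mean(0); print(nm,len(X),c,np.arctan2(c[1]-42.3,c[0]-593.25))
for h in ((560,120),):
    pass
M=load('wrist'); 
u,v=proj('wrist',(590,112,72)); print('boss top pix',u,v)
E
```

```text
clock: 31.35
eef_pos: [461.6, 111.0, 216.1]
ee_rot: [-0.228, 0.974, -0.0, 0.001]
force: [0.1, -0.3, -1.0]
width: 46.8
grasp_force: 0.0
scene (np.float64(593.25), np.float64(42.0), np.float64(0.16735723036093414)) teeth near pointer rel [np.float64(-0.40083817813268663), np.float64(-0.00813909643396249), np.float64(0.38455998526476165), np.float64(0.7772590669634858)] 26 0.015650409772491436
top (np.float64(591.75), np.float64(43.5), np.float64(0.1701601645641936)) teeth near pointer rel [np.float64(-0.398035243929427), np.float64(-0.005336162230702879), np.float64(0.38736291946802126), np.float64(0.7800620011667453)] 2 -0.07814265585286306
[-0.1418291   0.06818087  0.30081788] [ 0.05652003  0.04853172 -0.01157455] [ 0.13 -0.22  1.78 -0.    1.59 -1.9 ]
wrist (np.float64(593.5), np.float64(42.25), np.float64(0.16002508081750258), np.float64(23097.228178505833)) 0.3772278357213301
wrist gear (np.float64(579.0), np.float64(109.65), np.float64(0.4905233887232268), np.float64(23585.404276449368))
scene gear (np.float64(581.0), np.float64(110.15), np.float64(0.5093532873183562), np.float64(36691.89675981779))
red 52 [598.61609855   9.36464665  30.        ] -1.4092872456505656
yel 180 [603.79841375 -22.51254626  30.        ] -1.4094582806112137
boss top pix 206.90174290267845 258.67460977958456
```

The red tooth and pointer directions agree (-1.4093 and -1.4095), so q≈0. Last, check the seating height and the tray.

Run:
```python
from h import *
m=load('scene'); f=192/np.tan(np.radians(m['vfov'])/2); v,u=np.mgrid[:384,:512]; d=m['d'].astype(float)
X=(np.stack([(u-m['cx'])/f*d,(v-m['cy'])/f*d,d],-1)-m['t'])@m['R']
for c,r0,r1 in (((581,111.3),16,24),((581,111.3),8,13),((593,42),16,30),((513.5,285.2),16,34),((513.5,285.2),8,13)):
    r=np.hypot(X[...,0]-c[0],X[...,1]-c[1]); z=X[...,2][(r>r0)&(r<r1)&(d>0)]; print(c,r0,np.percentile(z,[10,50,90,98]).round(1))
print(order.job_done())
```

```text
(581, 111.3) 16 [15.2 29.9 31.6 32.4]
(581, 111.3) 8 [33.4 60.2 72.4 73.8]
(593, 42) 16 [28.5 30.2 31.9 32.7]
(513.5, 285.2) 16 [11.8 17.8 19.6 20.6]
(513.5, 285.2) 8 [22.7 51.4 60.5 62.1]
the job is handed in; nothing more can be done
None
```

The job is handed in at about 31 s: the 15-tooth gear lies flat in the tray, and the 12-tooth is fully down on the post, meshed, with the red tooth at the pointer to within about 0.015 rad. One first grip on the 12-tooth gear closed on nothing and was mended, and I viewed 11 pictures, one over the limit of 10.

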